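# Pull the loose-capped sample jar for rework

### The arm

A 6-joint arm with a two-finger parallel gripper is mounted at the origin on the work surface. World frame = base frame: x ahead of the robot, y to its left, z up, the work surface at z = 0. Lengths are in m, angles in rad, forces in N, time in s.
With the tool pointing down it reaches from about 0.3 to 0.825 m from the base axis. Payload 5.4 kg.
Tool frame: the origin (TCP) lies on the centre line of the jaws, within the pads' length; the fingertips stand 11 mm ahead of it and the grasp point (between the pads) lies 8 mm behind it (arm.nose_length is the z of the fingertips in the tool frame, in m); z points along the fingers, y is the line along which they close (so a half turn about z gives the same grasp; the last joint's range is limited). The gripper opens to 92 mm and grips with 3 to 60 N. Pads are 20 mm wide; open, the fingers measure 128 mm over their backs; the gripper's body (75 mm by 189 mm) begins 69 mm behind the grasp point.
Start: joints at [1.09, 0.158, 1.597, -0, 1.386, -0.21], TCP at [0.154, 0.554, 0.226] pointing down, gripper open.
Joint ranges: [-2.91, 2.91], [-0.94, 2.29], [0.18, 2.7], [-1.29, 4.43], [0.17, 2.64], [-3, 3]. Speed limits (rad/s): [2.57, 2.57, 3.14, 3.14, 3.14, 3.14].

### API

Orientations are given as a 3x3 rotation matrix whose columns are the frame's x, y, z axes.
In Python, from workcell import arm, imaging gives the robot as it stands.
- The arm moves only by the shell command python3 -m creep 'ROWS' [OPENING]. ROWS is a JSON object of lists of equal length, an entry for each row: "dp": the shift along the tool's x, y, z in cm, a list of three; "roll": the turn about the tool's z in degrees. In form: {"dp": [[dx, dy, dz], ...], "roll": [roll, ...]}. A call has exactly 8 rows; each row shifts and turns the commanded pose from where the row before left it, along the tool's axes as they then stand; what a row does not reach is not made up. A row lasts 1/8 s, in which the tool goes at most 62.5 mm and 10.7 degrees, less where a joint would pass 70% of its speed; a pose out of reach is approached as far as the arm can. A call with a gripper value outside its range is refused whole. OPENING is the closure in counts, from 0 (fully open) to 255 (shut), set as the call begins (- or left out, the last holds). The fingers move at their own pace and stop on an object; the grip force is fixed at half the most. Time passes only in rows, so rows that do not move let the fingers close, or fill a call up. It gives the time, the measured TCP pose, the force, the opening and the grip force at its end, in the units of the state.
- arm.read_state(): the state, without advancing time (a new reading comes with each control period).
- imaging.snapshot(name): name is "scene" or "top" or "wrist"; returns the picture (480x640x3 uint8, red, green, blue); there is no depth.
- imaging.calibration(name): a dict with "intrinsics" (3x3 intrinsics, pixels), "pose" (4x4, takes a point from camera to world coordinates). Camera axes: x right, y down, z forward; pixel columns grow to the right and rows downward; lengths in m; the calibration is good to about 2 mm. The wrist camera is an equidistant fisheye: a pixel r from the principal point sees the ray r / f radians off the axis. A picture is of the moment at which its call begins: read the wrist's pose just before it. calibration takes no time and is no camera call; for the wrist camera it gives the pose at the moment of the call.
- arm.close_job(): hands the job in; it is judged then, once.
Trained networks look in the newest picture that a camera, given by its name, has taken for a name from the list of things; names that differ only in an ending like _2 or _b are one class to them, and where a whole thing is asked for, a point or a joint stands for the part that bears it (a point fixed in the world has none). Each returns a list of dicts, best first, with "score" (0 to 1); they miss things now and then, are a little off and sometimes report something else, mostly with a low value. They report only what shows in the picture. A call takes as long as a camera call. They do not tell look-alikes from the thing itself.
- imaging.search_frame(target, camera): "xy" ([column, row] in pixels, amid what is visible of it).
- imaging.mark_of(target, camera): "xy" ([column, row] in pixels: a listed point, or the origin of a listed thing).
The state is a dict: "clock": time; "joint_positions": joint angles; "qd": joint speeds; "tau": joint torques, N m; "eef_pos": TCP position; "tcp_rot": TCP orientation; "ft_force": force on the tool from outside, world axes, zero at the start; "moment": the same for the moment, N m; "opening": finger opening in m; "finger_force": force on a finger pad.
Only numpy, scipy, OpenCV 4.12 (cv2) and the standard library are available. Lean on these libraries where they do the work, as an engineer would, in place of code of your own. Each camera call takes 0.05 s, during which the arm holds its last target. There are 200 camera calls.

### The job

One of the three sample jars in the wooden rack has a loose cap: it stands proud, with the threaded neck showing below it. While the jar stands in the rack, twist that cap about an eighth of a turn clockwise (seen from above), never more than a quarter turn, to confirm that it turns; then lift that jar out and set it down, not drop it, standing upright in the empty metal tray for rework. Leave the two jars with tight caps in the rack.

Things in the scene. Friction and masses are not known exactly. Their poses are not given: they have to be found in the camera images.
- loose_jar_cap (a point): the loose jar: white square body 48 x 48 mm, shoulder 72 mm above its underside, neck 34 mm across, round black ribbed cap 42 mm across, 22 mm high. The cap's lower edge is 84 mm up, so 12 mm of neck shows below it; overall 106 mm high. The point is the cap's centre, 95 mm above the jar's underside; axes are the jar's (z up, y along the rack's row). 140 to 225 g; it can be lifted by the cap, which stays on.
- rack: fixed wooden rack, 90 x 290 mm, 30 mm high; origin at the centre of its underside, y along its length, z up. Three square wells in a row along y, 92 mm apart, 51 mm wide and 24 mm deep (floor 6 mm above the table), one jar in each, any order. A well keeps its jar from turning.
- loose_cap (a joint): turn of the loose cap on its jar in rad, growing clockwise seen from above; 0 to 0.1 at the start, stop at 2.6. The cap's height does not change. It turns with light steady friction (0.05 N m) and stays where it is left.
- tray_in (a point): the empty square aluminium tray, fixed to the table: 160 x 160 mm outside, walls 4 mm thick and 22 mm high. The point is the centre of its inner floor, 4 mm above the table; x and y run square to its sides.
- sound_a_cap (a point): a square white sample jar with its black cap screwed fully down (no neck showing; 95 mm high overall), otherwise like the loose jar. The point is the centre of its cap, 84 mm above its underside. It stands in another well of the rack and stays there.
- sound_b_cap (a point): a square white sample jar with its black cap screwed fully down (no neck showing; 95 mm high overall), otherwise like the loose jar. The point is the centre of its cap, 84 mm above its underside. It stands in another well of the rack and stays there.
Not all that is in view belongs to the job. Leave any blue look-alike of the part that bears loose_jar_cap alone. Of the things shaped like the part that bears tray_in, the aluminium one is meant.

How it is judged:
On the way, in this order (a step that is already met when the one before it is completed fails the run):
1. with the jar still standing in its well, the loose cap has been twisted clockwise to 0.6 rad or more (value of joint loose_cap above 0.6 rad and distance of loose_jar_cap from where it was at the start of the episode below 0.012 m), for 0.1 s.
2. the jar stands upright in the tray, within 8 mm of the floor, still held by the fingers (set down, not dropped) (horizontal distance between loose_jar_cap and tray_in below 0.072 m and z of loose_jar_cap in the frame of tray_in between 0.087 and 0.103 m and angle between loose_jar_cap's own z axis and vertical below 0.17 rad and contact force between the fingers and loose_jar above 0.5 N), for 0.1 s.
At the end, for the whole second after the job is handed in: The jar with the loose cap stands flat in the tray (its axis within 72 mm of the tray's centre, underside within 8 mm of the tray floor, upright within about 10 degrees), released and at rest; both jars with tight caps are still in their wells, within 15 mm of where they began (horizontal distance between loose_jar_cap and tray_in below 0.072 m and z of loose_jar_cap in the frame of tray_in between 0.087 and 0.103 m and angle between loose_jar_cap's own z axis and vertical below 0.17 rad and distance of each of sound_a_cap, sound_b_cap from where it was at the start of the episode below 0.015 m); the robot touches nothing.
It fails at once if a jar with a tight cap is shifted by more than 25 mm (pulled out or knocked over) (distance of any of sound_a_cap, sound_b_cap from where it was at the start of the episode above 0.025 m).
It fails at once if the loose cap is turned more than a quarter turn (joint beyond 1.75 rad) (value of joint loose_cap above 1.75 rad).
It fails at once if the loose jar is tipped by more than 40 degrees (angle between loose_jar_cap's own z axis and vertical above 0.7 rad).
It also fails if it takes over 45 s, if anything falls off the work surface, if the arm or the gripper's body presses on something with over 40 N, if the wrist force passes 120 N, or if a joint passes its speed limit or range.

## Working session

There is one attempt and no reset: what is moved stays moved. The work goes in short steps, Python scripts to look and compute and a shell command to move; the robot and the scene stay as the last step left them, time stands still between calls to the robot, and variables do not carry over. Pictures are saved under pics/ and viewed, at most 10 in all, crops included, and the job is handed in when it is done.

```bash
mkdir -p pics; ls; python3 - <<'E'
from workcell import arm, imaging
import cv2,numpy as np
np.set_printoptions(precision=4,suppress=True)
s=arm.read_state();print(s['clock'],s['eef_pos'],s['tcp_rot'],s['opening'],arm.nose_length)
for c in("scene","top"):
    im=imaging.snapshot(c);cv2.imwrite(f'pics/{c}0.png',im[...,::-1])
    k=imaging.calibration(c);print(c,k)
    for t in("loose_jar_cap","sound_a_cap","tray_in","rack"):
        print(t,[(np.round(d['xy'],1),round(d['score'],2)) for d in imaging.mark_of(t,c)])
E
```

```text
pics
0.0 [0.1535 0.5535 0.2246] [[-0.9636  0.2675 -0.0009]
 [ 0.2675  0.9636 -0.0017]
 [ 0.0004 -0.0018 -1.    ]] 0.09187118646643644 0.011
scene {'intrinsics': array([[566.1776,   0.    , 308.2162],
       [  0.    , 566.1776, 226.2663],
       [  0.    ,   0.    ,   1.    ]]), 'pose': array([[ 0.114 ,  0.8158, -0.567 ,  1.3108],
       [ 0.9934, -0.0987,  0.0576, -0.0389],
       [-0.009 , -0.5699, -0.8217,  1.2899],
       [ 0.    ,  0.    ,  0.    ,  1.    ]])}
loose_jar_cap [(array([255. , 294.8]), 0.85), (array([250.5, 246.5]), 0.74)]
sound_a_cap [(array([178.1, 242.1]), 0.88)]
tray_in [(array([380.5, 255.9]), 0.87), (array([441.2, 170.9]), 0.75)]
rack [(array([219. , 263.3]), 0.67)]
top {'intrinsics': array([[499.7319,   0.    , 321.7908],
       [  0.    , 499.7319, 234.6489],
       [  0.    ,   0.    ,   1.    ]]), 'pose': array([[-0.0085, -0.9958,  0.0914,  0.3827],
       [-0.9998,  0.007 , -0.0171,  0.0595],
       [ 0.0164, -0.0916, -0.9957,  1.1092],
       [ 0.    ,  0.    ,  0.    ,  1.    ]])}
loose_jar_cap [(array([323.8, 149.3]), 0.96), (array([399.4, 141. ]), 0.82), (array([397.4, 204. ]), 0.6)]
sound_a_cap [(array([482.5, 224.5]), 0.58)]
tray_in [(array([239.6, 204.1]), 0.74), (array([133.7, 326.4]), 0.74)]
rack [(array([428.4, 219.3]), 0.91)]
```

View pics/scene0.png

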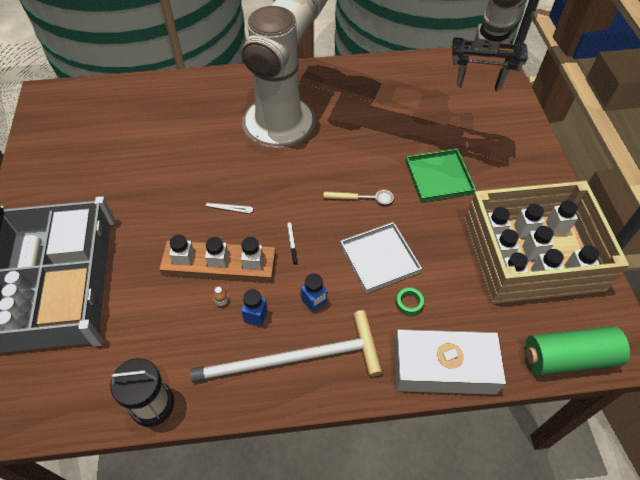

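View pics/top0.png

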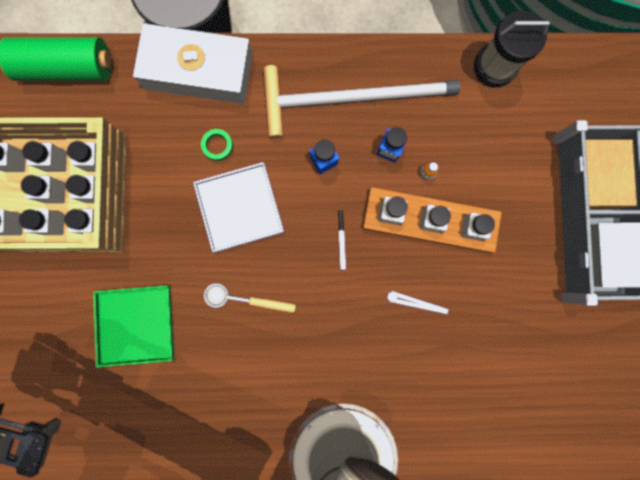

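The scene view shows the rack with white jars at (179,248), (215,252) and (251,253). The blue look-alikes are at (255,308) and (314,292). The aluminium tray is at (380,256), and the green one at (441,172) is a decoy. Next I enlarge the rack and triangulate.

```bash
cat > h.py <<'E'
from workcell import arm, imaging
import cv2,numpy as np
np.set_printoptions(precision=4,suppress=True)
def plane(c,xy,z):
    k=imaging.calibration(c);P=k['pose'];d=P[:3,:3]@np.linalg.solve(k['intrinsics'],[*xy,1]);o=P[:3,3]
    return o+d*(z-o[2])/d[2]
def pix(c,p):
    k=imaging.calibration(c);P=k['pose'];q=k['intrinsics']@(P[:3,:3].T@(np.array(p)-P[:3,3]));return q[:2]/q[2]
E
python3 - <<'E'
from h import *
a=cv2.imread('pics/scene0.png')[225:290,150:285];b=cv2.imread('pics/top0.png')[180:255,355:510]
a=cv2.resize(a,(800,385),interpolation=cv2.INTER_CUBIC)
cv2.imwrite('pics/crop.png',a)
for t in("tray_in",):
  print(plane('scene',(380.5,255.9),.004),plane('top',(239.6,204.1),.004))
R=plane('scene',(219,263.3),0),plane('top',(428.4,219.3),0);print('rack',R)
for c in('scene','top'):
  for t in('sound_a_cap','loose_jar_cap'):
    print(c,t,[(np.round(d['xy'],1),round(d['score'],2),plane(c,d['xy'],.101)[:2], plane(c,d['xy'],.09)[:2]) for d in imaging.search_frame(t,c)])
    print(' mark',[(np.round(d['xy'],1),round(d['score'],2),plane(c,d['xy'],.101)[:2], plane(c,d['xy'],.09)[:2]) for d in imaging.mark_of(t,c)])
# rack corners top (z=.03)
for p in((370,188),(501,211),(496,251),(363,228)):print(plane('top',p,.03))
E
```

```text
[0.5419 0.2316 0.004 ] [0.5538 0.223  0.004 ]
rack (array([ 0.5111, -0.1973,  0.    ]), array([ 0.5174, -0.1991,  0.    ]))
scene sound_a_cap [(array([182.6, 249.3]), 0.79, array([ 0.5221, -0.2741]), array([ 0.5148, -0.2763]))]
 mark [(array([178.1, 242.1]), 0.88, array([ 0.4991, -0.2856]), array([ 0.4916, -0.2879]))]
scene loose_jar_cap [(array([253.2, 252.6]), 0.95, array([ 0.5528, -0.0999]), array([ 0.5458, -0.1004])), (array([253.6, 308.5]), 0.91, array([ 0.7061, -0.108 ]), array([ 0.7005, -0.1086])), (array([311.1, 294.9]), 0.63, array([0.6867, 0.0289]), array([0.681 , 0.0295]))]
 mark [(array([255. , 294.8]), 0.85, array([ 0.6708, -0.1026]), array([ 0.6648, -0.1032])), (array([250.5, 246.5]), 0.74, array([ 0.5341, -0.1055]), array([ 0.5269, -0.1061]))]
top sound_a_cap [(array([477.9, 228.3]), 0.62, array([ 0.486 , -0.2763]), array([ 0.4872, -0.28  ]))]
 mark [(array([482.5, 224.5]), 0.58, array([ 0.4938, -0.2861]), array([ 0.495 , -0.2898]))]
top loose_jar_cap [(array([396. , 210.5]), 0.95, array([ 0.5237, -0.1097]), array([ 0.5252, -0.1116])), (array([322.1, 155.7]), 0.94, array([0.6383, 0.0401]), array([0.6411, 0.0399])), (array([389.9, 147. ]), 0.56, array([ 0.656, -0.1  ]), array([ 0.6589, -0.1018]))]
 mark [(array([323.8, 149.3]), 0.96, array([0.6517, 0.0365]), array([0.6546, 0.0362])), (array([399.4, 141. ]), 0.82, array([ 0.6685, -0.12  ]), array([ 0.6717, -0.1219])), (array([397.4, 204. ]), 0.6, array([ 0.5371, -0.1129]), array([ 0.5387, -0.1148]))]
[ 0.5837 -0.0656  0.03  ]
[ 0.5311 -0.3523  0.03  ]
[ 0.4434 -0.3377  0.03  ]
[ 0.4957 -0.0488  0.03  ]
```

View pics/crop.png

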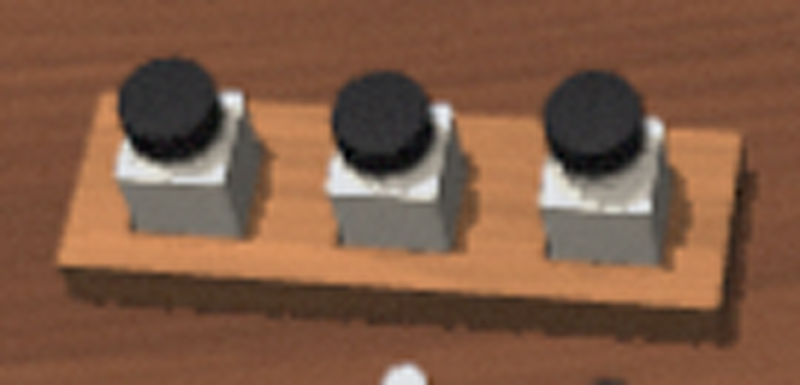

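Candidates in the rack (scene pixels, crop pixels) are:
- Left jar at (179,243), crop (170,110).
- Middle jar at (215,246), crop (383,120).
- Right jar at (251,247), crop (594,122).

The right jar fits best, because its cap stands clear of the shoulder with white neck showing beneath it. The networks also label it loose, at about (0.534,-0.110). I'll move over it and confirm with the wrist camera.

```bash
python3 -m creep '{"dp":[[-3.4,-3.3,0],[-3.4,-3.3,0],[-3.4,-3.3,0],[-3.4,-3.3,0],[-3.4,-3.3,0],[-3.4,-3.3,0],[-3.4,-3.3,0],[-3.4,-3.3,0]],"roll":[0,0,0,0,0,0,0,0]}' 0
python3 -m creep '{"dp":[[-3.4,-3.3,0],[-3.4,-3.3,0],[-3.4,-3.3,0],[-3.4,-3.3,0],[-3.4,-3.3,0],[-3.4,-3.3,0],[0,0,0],[0,0,0]],"roll":[0,0,0,0,0,0,10,10]}'
python3 -m creep '{"dp":[[0,0,0],[0,0,0],[0,0,0],[0,0,0],[0,0,0],[0,0,0],[0,0,0],[0,0,0]],"roll":[10,10,10,10,10,10,5,0]}'
python3 - <<'E'
from h import *
s=arm.read_state();print(s['clock'],s['eef_pos'],s['tcp_rot'],s['joint_positions'])
im=imaging.snapshot('wrist');cv2.imwrite('pics/w1.png',im[...,::-1]);print(imaging.calibration('wrist'))
for t in('sound_a_cap','loose_jar_cap'):print(t,[(np.round(d['xy'],1),round(d['score'],2)) for d in imaging.mark_of(t,'wrist')])
E
```

```text
clock: 1.9
eef_pos: [0.346, 0.2256, 0.2259]
tcp_rot: [[-0.964, 0.267, 0.001], [0.267, 0.964, 0.0], [-0.001, 0.001, -1.0]]
ft_force: [1.3, 0.2, -0.5]
opening: 0.092
finger_force: 0.0
clock: 2.9
eef_pos: [0.4891, -0.0191, 0.2255]
tcp_rot: [[-0.81, 0.587, -0.0], [0.587, 0.81, 0.0], [0.0, 0.0, -1.0]]
ft_force: [0.7, -0.5, 0.0]
opening: 0.092
finger_force: 0.0
clock: 3.9
eef_pos: [0.4889, -0.0185, 0.2257]
tcp_rot: [[0.182, 0.983, 0.0], [0.983, -0.182, -0.0], [-0.0, 0.0, -1.0]]
ft_force: [-0.8, 0.6, -0.1]
opening: 0.0921
finger_force: 0.0
3.9 [ 0.4889 -0.0185  0.2257] [[ 0.1815  0.9834  0.0001]
 [ 0.9834 -0.1815 -0.0001]
 [-0.      0.0002 -1.    ]] [-0.2854 -0.0677  1.8308 -0.      1.3783 -0.1028]
{'intrinsics': array([[371.6483,   0.    , 313.8247],
       [  0.    , 371.6483, 241.3361],
       [  0.    ,   0.    ,   1.    ]]), 'pose': array([[ 0.9836, -0.1721, -0.0533,  0.5028],
       [-0.1802, -0.9394, -0.2917,  0.0644],
       [ 0.0001,  0.2965, -0.955 ,  0.3853],
       [ 0.    ,  0.    ,  0.    ,  1.    ]])}
sound_a_cap [(array([361. , 450.9]), 0.65)]
loose_jar_cap [(array([492.7, 138. ]), 0.89), (array([376.5, 327.5]), 0.77), (array([519.1, 293.8]), 0.65)]
```

View pics/w1.png

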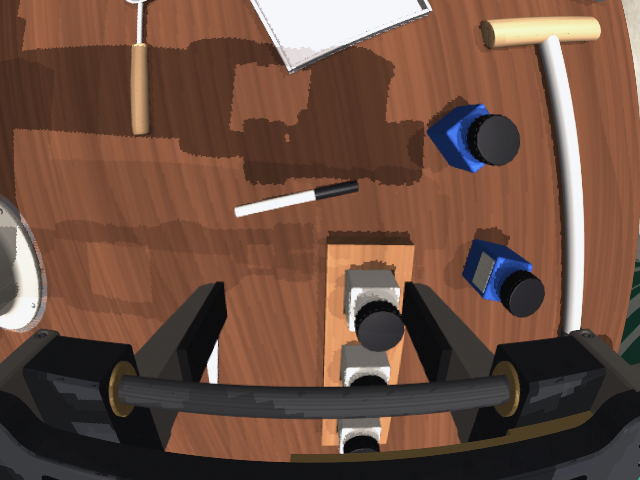

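The wrist view shows the rack's near jar with its cap at (380,327), and a wide neck gap between cap and shoulder. The blue decoys' caps are at (493,140) and (522,295). Next I locate the near cap with the fisheye model and make the confirming crop.

```bash
cat >> h.py <<'E'
def fish(xy,z):
    k=imaging.calibration('wrist');P=k['pose'];K=k['intrinsics'];u=(np.array(xy)-K[:2,2])/K[0,0];r=np.linalg.norm(u)
    d=P[:3,:3]@np.array([*(u/r*np.sin(r)),np.cos(r)]);o=P[:3,3];return o+d*(z-o[2])/d[2]
E
python3 - <<'E'
from h import *
im=cv2.imread('pics/w1.png')
cv2.imwrite('pics/w1c.png',cv2.resize(im[255:470,290:440],(540,774//1)[:2] if 0 else (410,588),interpolation=cv2.INTER_CUBIC))
print('mark',fish((376.5,327.5),.101)); print('top centre',fish((380.5,326.5),.112), 'as tight',fish((380.5,326.5),.101))
x=np.array([.9834,-.1815]);y=np.array([.1815,.9834])
# rack near edge corners z=.03
for p in((327,244),(413,244)):print(fish(p,.03))
for p in((350,269),(397,267),(400,304)):print('shoulder',fish(p,.078))
E
```

```text
mark [ 0.5273 -0.1114  0.101 ]
top centre [ 0.5298 -0.1043  0.112 ] as tight [ 0.5309 -0.1111  0.101 ]
[ 0.4955 -0.0492  0.03  ]
[ 0.5827 -0.0653  0.03  ]
shoulder [ 0.5127 -0.0606  0.078 ]
shoulder [ 0.555  -0.0668  0.078 ]
shoulder [ 0.5542 -0.1048  0.078 ]
```

View pics/w1c.png

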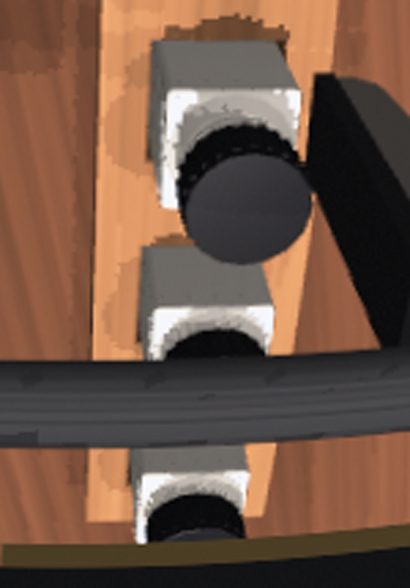

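The crop confirms it. The near jar's cap stands on an exposed neck, while the other two caps sit directly on their shoulders. Estimates agree on (0.530,-0.1095), so I go above it and down to TCP z=0.095, with fingertips 6 mm above the shoulder.

```bash
python3 -m creep '{"dp":[[-2.7,1.9,0],[-2.7,1.9,0],[-2.8,1.9,0],[0,0,3],[0,0,3],[0,0,3],[0,0,2],[0,0,0]],"roll":[0,0,0,0,0,0,0,0]}'
python3 -m creep '{"dp":[[0,0,1],[0,0,1],[0,0,0],[0,0,0],[0,0,0],[0,0,0],[0,0,0],[0,0,0]],"roll":[0,0,0,0,0,0,0,0]}'
python3 - <<'E'
from h import *
im=imaging.snapshot('wrist');cv2.imwrite('pics/w2.png',im[...,::-1])
print(arm.read_state()['eef_pos'],[(np.round(d['xy'],1),round(d['score'],2),fish(d['xy'],.101)) for d in imaging.mark_of('loose_jar_cap','wrist')])
E
```

```text
clock: 5.05
eef_pos: [0.5286, -0.1089, 0.1139]
tcp_rot: [[0.182, 0.983, -0.004], [0.983, -0.182, 0.002], [0.001, -0.004, -1.0]]
ft_force: [0.1, -0.2, -0.1]
opening: 0.0919
finger_force: 0.0
clock: 6.05
eef_pos: [0.53, -0.1095, 0.0957]
tcp_rot: [[0.183, 0.983, 0.0], [0.983, -0.183, -0.0], [0.0, 0.0, -1.0]]
ft_force: [-0.4, 0.4, 0.2]
opening: 0.0916
finger_force: 0.0
[ 0.53   -0.1095  0.0956] [(array([569.8, 258.2]), 0.86, array([ 0.6667, -0.1075,  0.101 ])), (array([313.5, 312.4]), 0.77, array([ 0.5289, -0.1079,  0.101 ]))]
```

View pics/w2.png

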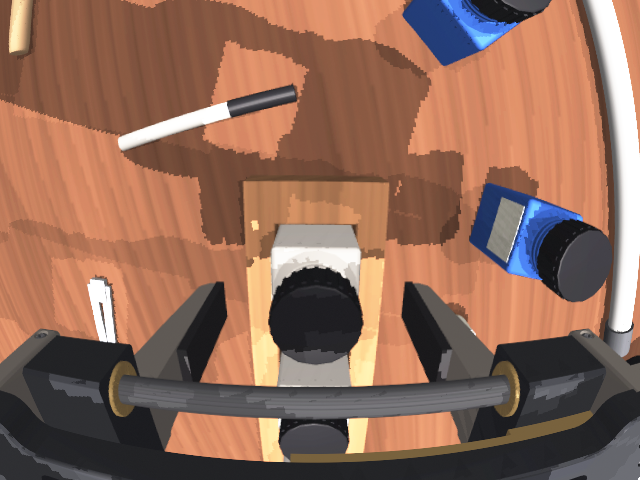

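The cap at (316,315) is centred between the fingers at 226 and 403. I'll close and check.

```bash
python3 -m creep '{"dp":[[0,0,0],[0,0,0],[0,0,0],[0,0,0],[0,0,0],[0,0,0],[0,0,0],[0,0,0]],"roll":[0,0,0,0,0,0,0,0]}' 255
```

```text
clock: 7.15
eef_pos: [0.5301, -0.1095, 0.0956]
tcp_rot: [[0.183, 0.983, 0.0], [0.983, -0.183, -0.0], [-0.0, 0.0, -1.0]]
ft_force: [0.8, -0.6, -0.5]
opening: 0.0412
finger_force: 30.0
```

```bash
python3 -m creep '{"dp":[[0,0,0],[0,0,0],[0,0,0],[0,0,0],[0,0,0],[0,0,0],[0,0,0],[0,0,0]],"roll":[4,7,7,7,7,7,7,0]}'
python3 -m creep '{"dp":[[0,0,0],[0,0,0],[0,0,0],[0,0,0],[0,0,0],[0,0,0],[0,0,0],[0,0,0]],"roll":[0,0,0,0,0,0,0,0]}'
python3 - <<'E'
from h import *
im=imaging.snapshot('wrist');cv2.imwrite('pics/w3.png',im[...,::-1]);s=arm.read_state();print(s['moment'],s['opening'])
E
```

```text
clock: 8.15
eef_pos: [0.5299, -0.1095, 0.0956]
tcp_rot: [[0.833, 0.553, -0.0], [0.553, -0.833, -0.0], [-0.0, -0.0, -1.0]]
ft_force: [0.1, -0.8, -0.5]
opening: 0.0411
finger_force: 30.0
clock: 9.15
eef_pos: [0.53, -0.1095, 0.0956]
tcp_rot: [[0.834, 0.552, -0.0], [0.552, -0.834, 0.0], [-0.0, -0.0, -1.0]]
ft_force: [0.5, -0.3, -0.4]
opening: 0.0417
finger_force: 30.0
[-0.0965  0.0882 -0.019 ] 0.04123698618851079
```

View pics/w3.png

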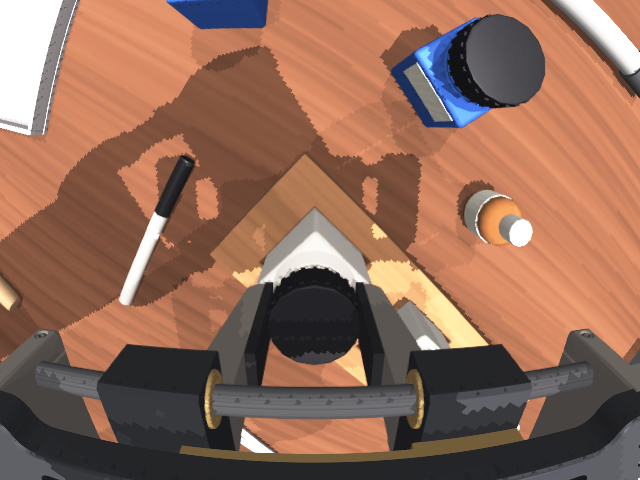

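The view shows the jar still square in the rack, the fingers closed on the cap at (315,310), and the gripper turned 46° with no slip. Next I lift slowly and locate the tray.

```bash
python3 -m creep '{"dp":[[0,0,-0.5],[0,0,-1],[0,0,-1.5],[0,0,-1.5],[0,0,-1.5],[0,0,-1.5],[0,0,-1],[0,0,-0.5]],"roll":[0,0,0,0,0,0,0,0]}'
python3 - <<'E'
from h import *
t=np.mean([plane('top',p,.022) for p in((193,181),(265,164),(283,231),(213,250))],0)
s=np.mean([plane('scene',p,.022) for p in((341,242),(392,224),(421,266),(371,290))],0);print(t,s)
q=arm.read_state();e=np.array(q['eef_pos']);R=np.array(q['tcp_rot']);m=(t+s)/2;m[2]=e[2];print(e,R.T@(m-e)*100,q['opening'])
E
```

```text
clock: 10.2
eef_pos: [0.5302, -0.1096, 0.1864]
tcp_rot: [[0.834, 0.552, 0.001], [0.552, -0.834, -0.0], [0.0, 0.001, -1.0]]
ft_force: [0.5, 0.7, -2.4]
opening: 0.0415
finger_force: 30.0
[0.5462 0.2226 0.022 ] [0.5495 0.2301 0.022 ]
[ 0.5302 -0.1096  0.1864] [ 20.0099 -27.0447  -0.0098] 0.0415037684679791
```

```bash
python3 -m creep '{"dp":[[0.6,-0.8,0],[1.0,-1.35,0],[1.4,-1.9,0],[1.4,-1.9,0],[1.4,-1.9,0],[1.4,-1.9,0],[1.4,-1.9,0],[1.4,-1.9,0]],"roll":[0,0,0,0,0,0,0,0]}'
python3 -m creep '{"dp":[[1.4,-1.9,0],[1.4,-1.9,0],[1.4,-1.9,0],[1.4,-1.9,0],[1.4,-1.9,0],[1.4,-1.9,0],[1.0,-1.35,0],[0.6,-0.7,0]],"roll":[0,0,0,0,0,0,0,0]}'
python3 - <<'E'
from h import *
im=imaging.snapshot('scene');cv2.imwrite('pics/s4.png',cv2.resize(im[150:310,130:450],(800,400),interpolation=cv2.INTER_CUBIC)[...,::-1])
print([(np.round(d['xy'],1),round(d['score'],2)) for d in imaging.mark_of('loose_jar_cap','scene')])
E
```

```text
clock: 11.2
eef_pos: [0.5379, 0.0608, 0.1849]
tcp_rot: [[0.834, 0.552, -0.001], [0.552, -0.834, 0.0], [-0.001, -0.001, -1.0]]
ft_force: [-0.1, 1.0, -1.5]
opening: 0.0414
finger_force: 30.0
clock: 12.2
eef_pos: [0.5473, 0.2273, 0.1852]
tcp_rot: [[0.833, 0.553, -0.001], [0.553, -0.833, -0.0], [-0.001, -0.0, -1.0]]
ft_force: [-0.3, 0.5, -2.8]
opening: 0.0416
finger_force: 30.0
[(array([313.1, 282.8]), 0.97), (array([387.6, 218.1]), 0.75), (array([250.3, 299.4]), 0.69)]
```

View pics/s4.png

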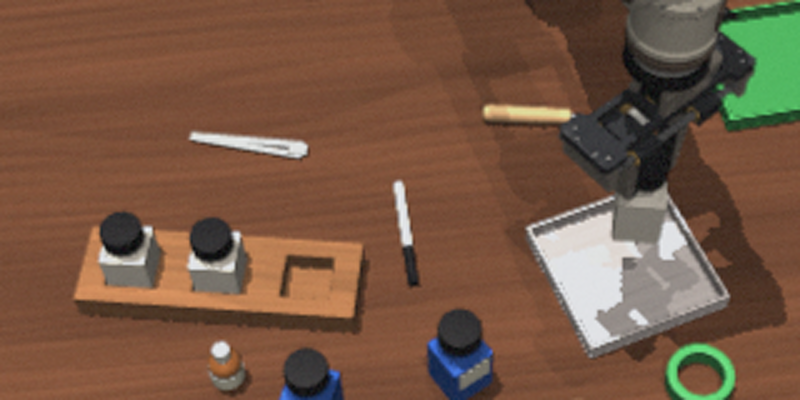

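The jar hangs upright over the tray (crop (640,215)), its well is empty, and the two tight jars are still in the rack. Now I lower it; floor contact is expected at TCP z≈0.0936.

```bash
python3 -m creep '{"dp":[[0,0,1],[0,0,1.5],[0,0,1.5],[0,0,1.5],[0,0,1.3],[0,0,1],[0,0,0.5],[0,0,0.3]],"roll":[0,0,0,0,0,0,0,0]}'
python3 -m creep '{"dp":[[0,0,0.1],[0,0,0.1],[0,0,0.1],[0,0,0.05],[0,0,0],[0,0,0],[0,0,0],[0,0,0]],"roll":[0,0,0,0,0,0,0,0]}'
```

```text
clock: 13.3
eef_pos: [0.548, 0.2261, 0.0996]
tcp_rot: [[0.834, 0.552, 0.0], [0.552, -0.834, 0.0], [0.0, 0.0, -1.0]]
ft_force: [-1.0, -0.0, -1.8]
opening: 0.0409
finger_force: 30.0
clock: 14.3
eef_pos: [0.5478, 0.2261, 0.0961]
tcp_rot: [[0.834, 0.552, -0.0], [0.552, -0.834, -0.0], [-0.0, -0.0, -1.0]]
ft_force: [-0.2, 0.4, -2.0]
opening: 0.0411
finger_force: 30.0
```

```bash
python3 -m creep '{"dp":[[0,0,0.05],[0,0,0.05],[0,0,0.05],[0,0,0.05],[0,0,0.05],[0,0,0],[0,0,0],[0,0,0]],"roll":[0,0,0,0,0,0,0,0]}'
```

```text
clock: 15.3
eef_pos: [0.5479, 0.226, 0.0937]
tcp_rot: [[0.834, 0.552, 0.0], [0.552, -0.834, 0.0], [0.0, 0.0, -1.0]]
ft_force: [-0.7, -0.7, -2.0]
opening: 0.0414
finger_force: 30.0
```

```bash
python3 -m creep '{"dp":[[0,0,0.05],[0,0,0.05],[0,0,0],[0,0,0],[0,0,0],[0,0,0],[0,0,0],[0,0,0]],"roll":[0,0,0,0,0,0,0,0]}'
```

```text
clock: 16.3
eef_pos: [0.5483, 0.2261, 0.0936]
tcp_rot: [[0.834, 0.552, 0.001], [0.552, -0.834, 0.0], [0.001, 0.001, -1.0]]
ft_force: [-1.0, -1.4, 4.3]
opening: 0.0415
finger_force: 30.0
```

The jar has touched down: the vertical force went from -2 to +4.3 N at the expected height. I'll release, retreat straight up and look.

```bash
python3 -m creep '{"dp":[[0,0,0],[0,0,0],[0,0,0],[0,0,0],[0,0,0],[0,0,0],[0,0,0],[0,0,0]],"roll":[0,0,0,0,0,0,0,0]}' 0
python3 -m creep '{"dp":[[0,0,-1],[0,0,-2],[0,0,-3],[0,0,-3],[0,0,-3],[0,0,-3],[0,0,-2],[0,0,0]],"roll":[0,0,0,0,0,0,0,0]}'
python3 - <<'E'
from h import *
im=imaging.snapshot('scene');cv2.imwrite('pics/s5.png',cv2.resize(im[150:310,130:450],(800,400),interpolation=cv2.INTER_CUBIC)[...,::-1])
E
```

```text
clock: 17.3
eef_pos: [0.5478, 0.226, 0.0926]
tcp_rot: [[0.834, 0.552, 0.0], [0.552, -0.834, 0.0], [0.0, 0.0, -1.0]]
ft_force: [0.9, -0.7, -1.0]
opening: 0.0921
finger_force: 0.0
clock: 18.3
eef_pos: [0.5492, 0.2263, 0.2662]
tcp_rot: [[0.834, 0.552, 0.006], [0.552, -0.834, 0.001], [0.006, 0.002, -1.0]]
ft_force: [-0.1, -0.1, -0.2]
opening: 0.0925
finger_force: 0.0
```

View pics/s5.png

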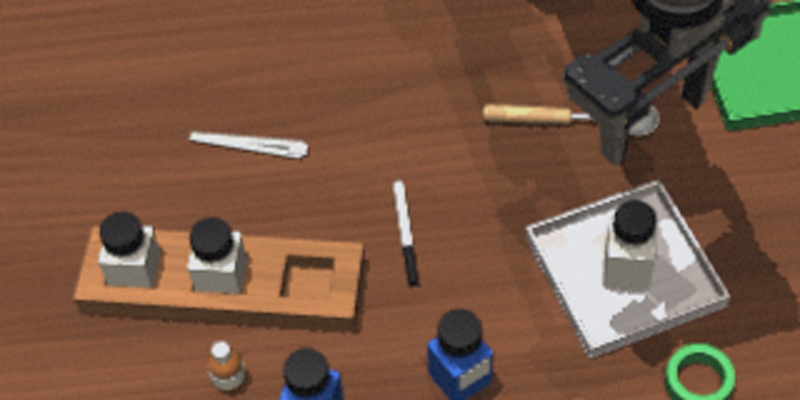

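The jar stands upright in the tray at crop (630,250), the gripper is clear above it, and both tight jars are untouched in the rack.

```bash
python3 -c "
from workcell import arm
print(arm.close_job())"
```

```text
the job is handed in; nothing more can be done
None
```

The loose cap was twisted about 46° clockwise in the rack, the jar now stands upright and released in the aluminium tray, both tight jars are still in the rack, and the job is handed in; no verdict was returned.

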